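Start the hob under the covered pot, then the timer

TASK

Get the covered pot cooking on the two-zone hob and time it: press the round power key on the hob down and let it come up, then tip the rocker in front of the zone on which the pot with the lid stands fully over by pressing down its far end (the end towards the pot), and last press down the broad cap of the round kitchen timer that stands on the counter beside the hob and let it come up. Only press with your fingertips: press no other key or rocker, do not press power again, and pick up or push aside nothing.

Things in the scene. Friction and masses are not known exactly. Their poses are not given: they have to be found in the camera images.
- hob: Fixed two-zone hob, black top, steel frame, 340 (x) by 520 (y) by 55 mm high, on the counter (z = 0), turned up to 0.12 rad. Origin: centre of its underside; x away from the robot, y left. Zones centred at (55, 130) and (55, -130) mm. Key strip along the near edge at x = -125: rockers at y = 130 and -130, between them a round and a square steel key at y = 35 and -35, either way round.
- power_top (a point): Centre of the top of the round power key, a steel disc 28 mm across in a dark round collar 44 mm across; its top is 77 mm above the counter and 10 mm above its collar. It moves down with the key.
- power (a joint): Travel of the power key in m: 0 up, 0.006 fully down (1.5 N to start, 5 N fully down). It springs back.
- lock_top (a point): Centre of the top of the square child-lock key, 26 mm wide in a dark square collar 44 mm wide, 77 mm above the counter; not to be pressed.
- lock (a joint): Travel of the lock key in m, 0 up, 0.006 down; springs back.
- rocker_left_far (a point): Point on the top face of the left rocker, 25 mm from the pivot towards its far (hob +x) end. A rocker is a steel seesaw 62 mm long (hob x), 26 mm wide, a shallow V (each half rises 0.18 rad to its end), pivoted 67 mm above the counter. Off: far end up, this point about 79 mm above the counter. Fully on: far half level, this point about 70 mm up, hob parts 9 mm or more below it.
- rocker_left (a joint): Angle of the left rocker in rad: -0.18 fully off (near end down), +0.18 fully on (far end down). Starts off, between -0.18 and -0.14. It stays where it is left; about 3 N at the far end tips it.
- rocker_right_far (a point): The same point on the right rocker.
- rocker_right (a joint): Angle of the right rocker, as for the left.
- pot: Tall steel pot with its lid on and a black lid knob (one piece, loose), 176 mm across the lid, 144 mm high to the knob, with two ear handles out to 114 mm from its axis. Stands on the left or the right zone. Origin: centre of its underside.
- pan: Shallow open steel pan, 172 mm across, 45 mm high, two ear handles, loose; stands on the other zone. Origin: centre of its underside.
- timer: Round white kitchen timer, loose, about 0.24 kg, 74 mm across, 30 mm high, with a broad flat push cap on top. Stands on the counter at the left or the right side of the hob. Origin: centre of its underside.
- timer_cap_top (a point): Centre of the top of the timer's push cap, 52 mm across at its rim, with a flat top 40 mm across 44 mm above the counter. It moves down with the cap.
- timer_cap (a joint): Travel of the cap in m: 0 up, 0.006 fully down (about 1.2 N to start, 4 N fully down). It springs back.
- salt: White ceramic salt cellar with a small lid knob, 70 mm across, 67 mm high, loose, on the counter at the other side of the hob from the timer. Origin: centre of its underside.
- mill: Dark wooden pepper mill, 52 mm across, 154 mm high, loose, on the counter left of the hob, farther from the robot than the timer or salt. Origin: centre of its underside.
- bottle: Clear water bottle, 64 mm across, 200 mm high, loose, on the counter right of the hob, farther from the robot than the timer or salt. Origin: centre of its underside.
- mug: White mug, 80 mm across, 90 mm high, loose, on the counter at the robot's right. Origin: centre of its underside.
- spoon: Wooden spoon lying on the counter at the robot's left, loose. Origin: centre of its underside.
There are look-alikes about, which are no part of the job. What is shaped like the pot but blue or pink is not meant.

How it is judged:
By the outcome, as a careful person would: the job done as asked, in the order asked, and still so for the second after the job is handed in, with the robot touching nothing.
It also fails if it takes over 48 s, if anything falls off the work surface, if the arm or the gripper's body presses on something with over 40 N, if the wrist force passes 120 N, or if a joint passes its speed limit or range.

ROBOT

A 6-joint arm with a two-finger parallel gripper is mounted at the origin on the work surface. World frame = base frame: x ahead of the robot, y to its left, z up, the work surface at z = 0. Lengths are in m, angles in rad, forces in N, time in s.
With the tool pointing down it reaches from about 0.3 to 0.875 m from the base axis. Payload 6.4 kg.
Tool frame: the origin (TCP) lies midway between the tips of the shut fingers; the grasp point (between the pads) lies 19 mm behind it; z points along the fingers, y is the line along which they close (so a half turn about z gives the same grasp; the last joint's range is limited). The gripper opens to 85 mm and grips with 20 to 120 N. Pads are 22 mm wide; open, the fingers measure 114 mm over their backs; the gripper's body (76 mm by 85 mm) begins 54 mm behind the grasp point. The pads swing forward as they close: fully open they stand 13 mm farther back than shut.
Start: joints at [-1.553, 0.181, 1.607, -0, 1.354, -0.206], TCP at [0.128, -0.561, 0.231] pointing down, gripper open.
Joint ranges: [-2.99, 2.99], [-0.89, 2.07], [0.3, 2.58], [-1.14, 4.28], [0, 2.63], [-3.12, 3.12]. Speed limits (rad/s): [2.57, 2.57, 3.01, 3.14, 3.14, 3.14].

INTERFACE

Orientations are given as a unit quaternion [w, x, y, z].
In Python, from bench import ctrl, vision, workorder gives the robot as it stands. The module is installed in compiled form; this text tells all that it offers.
- The arm moves only by the tool servo_tool, never from a script. Its argument "steps" is a list of rows, each an object of numbers: "dx", "dy", "dz": the shift along the world's x, y, z as a fraction of full scale; "wx", "wy", "wz": the turn, a rotation vector about the world's x, y, z as a fraction of full scale. A call has exactly 5 rows; each row is the pose to reach, as a shift and turn from the pose commanded when the call began, turning the shorter way round; what a row does not reach only later rows make up. Full scale, the value 1, is 100 mm for a shift and pi rad for a turn. A row lasts 1/12 s, in which the tool goes at most 41.7 mm and 7.16 degrees, less where a joint would pass 70% of its speed; a pose out of reach is approached as far as the arm can. A call with a number of a shift or a turn outside -1 to 1 is refused whole. A call with a gripper value outside its range is refused whole. "jaw" is the opening, from 0 (shut) to 1 (fully open), set as the call begins (left out, the last holds). The fingers move at their own pace and stop on an object; the grip force is fixed at half the most. Time passes only in rows, so rows that repeat a pose let the fingers close, or fill a call up. It gives the time, the measured TCP pose, the force, the opening and the grip force at its end, in the units of the state.
- ctrl.get_obs(): the state, without advancing time (a new reading comes with each control period).
- vision.camera(name): name is "scene" or "top" or "wrist"; returns a dict with "frame" (420x560x3 uint8, red, green, blue), "vfov" (degrees; the focal length in pixels is half the picture's height over the tangent of half this angle, whatever the lens; pixels are square), "cx", "cy" (the principal point, pixels), "camera_from_world" (4x4, takes a point from world to camera coordinates). Camera axes: x right, y up, looking along -z (the intrinsics and any distortion apply to the point x, -y, -z); pixel columns grow to the right and rows downward; lengths in m; the calibration is good to about 2 mm. A picture is of the moment at which its call begins. There is no depth.
- workorder.hand_in(): hands the job in; it is judged then, once.
The state is a dict: "time_s": time; "q": joint angles; "dq": joint speeds; "joint_efforts": joint torques, N m; "eef_pos": TCP position; "eef_rot": TCP orientation; "wrist_force": force on the tool from outside, world axes, zero at the start; "torque": the same for the moment, N m; "opening": opening from 0.0 (shut) to 1.0 (fully open); "grasp_force": force on a finger pad.
Only numpy, scipy, OpenCV 4.12 (cv2) and the standard library are available. Lean on these libraries where they do the work, as an engineer would, in place of code of your own. Each camera call takes 0.05 s, during which the arm holds its last target. There are 200 camera calls.

## Working session

There is one attempt and no reset: what is moved stays moved. The work goes in short steps, Python scripts to look and compute and a tool call to move; the robot and the scene stay as the last step left them, time stands still between calls to the robot, and variables do not carry over. Pictures are saved under pics/ and viewed, at most 10 in all, crops included, and the job is handed in when it is done.

Besides the shell and the picture viewer there is one more tool, called as a command line: name --argument value ..., lists and objects as JSON in quotes. servo_tool: Moves the arm, as the interface text tells. Its arguments: {"type":"object","properties":{"steps":{"type":"array","items":{"type":"object","properties":{"dx":{"type":"number"},"dy":{"type":"number"},"dz":{"type":"number"},"wx":{"type":"number"},"wy":{"type":"number"},"wz":{"type":"number"}}}},"jaw":{"type":"number"}},"required":["steps"]}

```bash
mkdir -p pics; cat > h.py <<'E'
import numpy as np, cv2
from bench import ctrl, vision, workorder
def cam(n):
    c=vision.camera(n); c['f']=c['frame'].shape[0]/2/np.tan(np.radians(c['vfov'])/2); return c
def save(c,p): cv2.imwrite(p,cv2.cvtColor(c['frame'],cv2.COLOR_RGB2BGR))
def ray(c,u,v,z):
    M=np.linalg.inv(c['camera_from_world']); d=M[:3,:3]@np.array([(u-c['cx'])/c['f'],-(v-c['cy'])/c['f'],-1]); o=M[:3,3]
    return o+d*(z-o[2])/d[2]
def proj(c,p):
    q=c['camera_from_world']@np.r_[p,1]; return c['cx']+c['f']*q[0]/-q[2], c['cy']-c['f']*q[1]/-q[2]
E
python3 - <<'E'
from h import *
import pickle
for n in ('top','scene'):
    c=cam(n); save(c,f'pics/{n}0.png'); pickle.dump(c,open(n+'.pkl','wb')); print(n,{k:c[k] for k in c if k not in('frame',)})
o=ctrl.get_obs(); print(o)
E
```

```text
top {'vfov': 50.43387773629478, 'cx': 280.4292319850249, 'cy': 206.5059378296567, 'camera_from_world': array([[ 9.32920225e-03, -9.99955914e-01,  1.06575455e-03,
        -4.37185867e-02],
       [ 9.97518154e-01,  9.38083269e-03,  6.97820417e-02,
        -5.17788632e-01],
       [-6.97889630e-02,  4.12098727e-04,  9.97561693e-01,
        -1.33840243e+00],
       [ 0.00000000e+00,  0.00000000e+00,  0.00000000e+00,
         1.00000000e+00]]), 'f': np.float64(445.9304696970645)}
scene {'vfov': 50.9758545659774, 'cx': 284.78564284884385, 'cy': 211.21806052754422, 'camera_from_world': array([[-0.61613014,  0.78757227, -0.01065661,  0.30948394],
       [-0.60733548, -0.46642617,  0.64310982,  0.23373652],
       [ 0.50152494,  0.40271148,  0.76569981, -1.83097918],
       [ 0.        ,  0.        ,  0.        ,  1.        ]]), 'f': np.float64(440.5130056103189)}
{'time_s': 0.1, 'q': array([-1.55328946e+00,  1.81509022e-01,  1.60791144e+00,  1.08192174e-05,
        1.35377913e+00, -2.06288643e-01]), 'dq': array([-0.00020966, -0.00103951, -0.00336388, -0.00024437, -0.00129425,
       -0.00056183]), 'joint_efforts': array([ 3.48170724e-04, -4.45878053e+01, -3.52238202e+01, -2.55958412e-04,
        4.20296652e-03, -3.20781311e-06]), 'eef_pos': array([ 0.12762889, -0.56014978,  0.2304488 ]), 'eef_rot': array([-7.99396948e-04,  9.93745786e-01,  1.11663190e-01,  8.09860844e-05]), 'wrist_force': array([-1.17728516, -1.02544144, -0.48945597]), 'torque': array([ 0.00216016,  0.0206509 , -0.02799502]), 'grasp_force': 0.0, 'opening': 1.001618787517012}
```

View pics/top0.png

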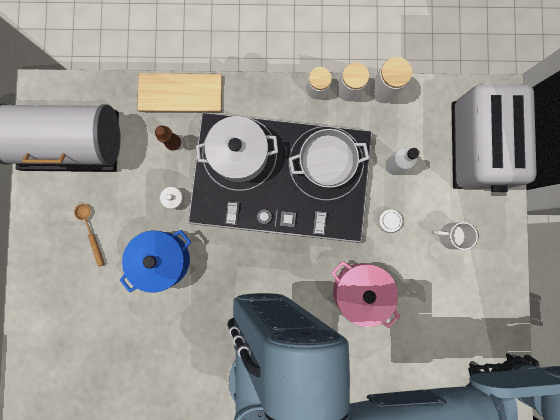

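View pics/scene0.png

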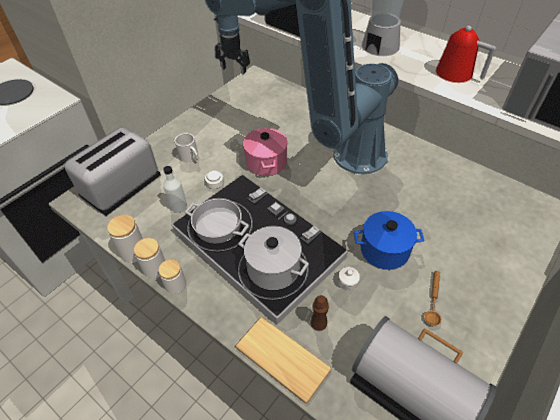

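Top view: the steel lidded pot is on the left zone (235,147). The left rocker is at (232,212), the round power key at (264,216), the square lock at (288,218), the timer at right (391,221) and the salt at left (172,198). The pink pot at (368,295) is near the arm's path. Scene view agrees.

```bash
python3 - <<'E'
from h import *
import pickle
T=pickle.load(open('top.pkl','rb')); S=pickle.load(open('scene.pkl','rb'))
a=cv2.resize(T['frame'][190:250,210:345],None,fx=5.9,fy=5.9,interpolation=cv2.INTER_CUBIC)[:354,:796]
b1=cv2.resize(S['frame'][180:250,235:330],None,fx=3.4,fy=3.4,interpolation=cv2.INTER_CUBIC)
b2=cv2.resize(T['frame'][200:240,370:412],None,fx=5.9,fy=5.9,interpolation=cv2.INTER_CUBIC)
im=np.zeros((600,800,3),np.uint8); im[:a.shape[0],:a.shape[1]]=a; im[355:355+b1.shape[0],:b1.shape[1]]=b1; im[355:355+b2.shape[0],400:400+b2.shape[1]]=b2
cv2.imwrite('pics/crop1.png',im[:,:,::-1])
# bright blobs on the key strip
g=cv2.cvtColor(T['frame'],cv2.COLOR_RGB2GRAY)
m=(g>110).astype(np.uint8)
n,l,st,ce=cv2.connectedComponentsWithStats(m)
for i in range(1,n):
    x,y,w,h,A=st[i]
    if 205<ce[i][1]<232 and 215<ce[i][0]<410 and A>15: print('blob',ce[i].round(1),w,h,A,'z77',ray(T,*ce[i],.077).round(4),'z44',ray(T,*ce[i],.044).round(4))
# frame corners of the black top z=.055
d=(g<70).astype(np.uint8); 
n,l,st,ce=cv2.connectedComponentsWithStats(cv2.morphologyEx(d,cv2.MORPH_CLOSE,np.ones((5,5))))
k=l[225,250]; print(st[k]); 
c=max(cv2.findContours((l==k).astype(np.uint8),0,2)[0],key=cv2.contourArea); r=cv2.minAreaRect(c); print(r)
for p in cv2.boxPoints(r): print(p,ray(T,*p,.055).round(4))
E
```

```text
blob [231.2 213. ] 11 23 201 z77 [0.4939 0.1039 0.077 ] z44 [0.4956 0.1075 0.044 ]
blob [263.5 216.3] 14 14 133 z77 [0.4851 0.0101 0.077 ] z44 [0.4867 0.0114 0.044 ]
blob [287.2 218.9] 16 16 182 z77 [ 0.4782 -0.0588  0.077 ] z44 [ 0.4796 -0.0593  0.044 ]
blob [319.4 222.7] 14 24 220 z77 [ 0.468  -0.1525  0.077 ] z44 [ 0.4692 -0.1554  0.044 ]
[  190   114   181   127 11465]
((280.5220947265625, 176.67364501953125), (171.83424377441406, 109.64492797851562), 6.254032611846924)
[189.1441 221.8103] [0.4678 0.2301 0.055 ]
[201.0885 112.8179] [0.7953 0.202  0.055 ]
[371.9001  131.53699] [ 0.7432 -0.3107  0.055 ]
[359.9557  240.52939] [ 0.4174 -0.2739  0.055 ]
```

View pics/crop1.png

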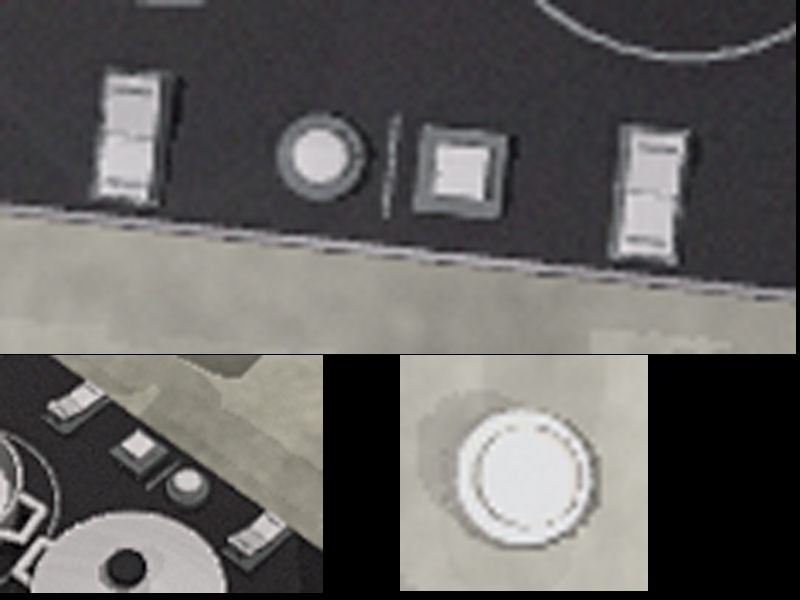

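```bash
python3 - <<'E'
from h import *
import pickle
T=pickle.load(open('top.pkl','rb')); S=pickle.load(open('scene.pkl','rb'))
def tri(a,b):
    P=[]
    for c in (T,S):
        K=np.array([[c['f'],0,c['cx']],[0,c['f'],c['cy']],[0,0,1]]); P.append(K@np.diag([1,-1,-1])@c['camera_from_world'][:3])
    x=cv2.triangulatePoints(P[0],P[1],np.array(a,float).reshape(2,1),np.array(b,float).reshape(2,1)).ravel(); return (x[:3]/x[3]).round(4)
s=lambda x,y:(235+(x+.5)/3.4-.5,180+(y-355+.5)/3.4-.5)
print('power tri',tri((264,216.2),s(187,482)))
print('knob tri',tri((235,144.5),(272.3,242.5)), ray(T,235,144.5,.197))
for z in (.03,.044): print('timer',ray(T,390.8,220.4,z).round(4),proj(S,ray(T,390.8,220.4,z)))
g=cv2.cvtColor(S['frame'],cv2.COLOR_RGB2GRAY)[165:195,200:230]
m=(g>200).astype(np.uint8); print('timer scene blob',cv2.connectedComponentsWithStats(m)[2:])
print('rocker far',proj(T,[.5192,.1025,.079]),proj(S,[.5192,.1025,.079]),'power',proj(S,[.4851,.0105,.077]),s(187,482))
# pink/blue pots
h=cv2.cvtColor(T['frame'],cv2.COLOR_RGB2HSV)
m=((h[...,0]>160)&(h[...,1]>60)&(h[...,2]>80)).astype(np.uint8); i=cv2.connectedComponentsWithStats(m); k=1+i[2][1:,4].argmax(); print('pink',i[2][k],ray(T,*i[3][k],.12).round(3))
E
```

```text
power tri [0.4856 0.009  0.0704]
knob tri [0.6714 0.0858 0.1876] [0.67019423 0.08383832 0.197     ]
timer [ 0.4786 -0.3714  0.03  ] (np.float64(213.4369167026166), np.float64(176.43548482799974))
timer [ 0.478  -0.3679  0.044 ] (np.float64(213.70202886872084), np.float64(174.19768646524088))
timer scene blob (array([[  0,   0,  30,  30, 753],
       [  5,   6,  18,  13, 147]], dtype=int32), array([[14.68924303, 15.07835325],
       [13.53061224, 11.53741497]]))
rocker far (np.float64(231.8072070291862), np.float64(204.23561737095446)) (np.float64(305.62140063039897), np.float64(234.7894782112187)) power (np.float64(290.0007546443006), np.float64(215.9164579970245)) (289.6470588235294, 217.0)
pink [ 332  261   68   67 3204] [ 0.269 -0.277  0.12 ]
```

servo_tool --steps '[{"dz": 0.2}, {"dz": 0.3, "dx": 0.1, "dy": 0.2, "wz": -0.03}, {"dz": 0.3, "dx": 0.3, "dy": 0.5, "wz": -0.06}, {"dz": 0.3, "dx": 0.5, "dy": 0.8, "wz": -0.1}, {"dz": 0.3, "dx": 0.6, "dy": 1.0, "wz": -0.103}]' --jaw 0

```text
$.steps[0]: bad value
```

servo_tool --steps '[{"dx": 0, "dy": 0, "dz": 0.2, "wx": 0, "wy": 0, "wz": 0}, {"dx": 0.1, "dy": 0.2, "dz": 0.3, "wx": 0, "wy": 0, "wz": -0.03}, {"dx": 0.3, "dy": 0.5, "dz": 0.3, "wx": 0, "wy": 0, "wz": -0.06}, {"dx": 0.5, "dy": 0.8, "dz": 0.3, "wx": 0, "wy": 0, "wz": -0.1}, {"dx": 0.6, "dy": 1.0, "dz": 0.3, "wx": 0, "wy": 0, "wz": -0.103}]' --jaw 0

```text
time_s: 0.52
eef_pos: [0.189, -0.4582, 0.2608]
eef_rot: [-0.001, 0.999, -0.053, 0.0]
wrist_force: [-0.1, 0.9, 0.3]
opening: 0.302
grasp_force: 0.0
```

servo_tool --steps '[{"dx": 0.12, "dy": 0.2, "dz": 0, "wx": 0, "wy": 0, "wz": 0}, {"dx": 0.24, "dy": 0.4, "dz": 0, "wx": 0, "wy": 0, "wz": 0}, {"dx": 0.36, "dy": 0.6, "dz": 0, "wx": 0, "wy": 0, "wz": 0}, {"dx": 0.48, "dy": 0.8, "dz": 0, "wx": 0, "wy": 0, "wz": 0}, {"dx": 0.6, "dy": 1.0, "dz": 0, "wx": 0, "wy": 0, "wz": 0}]'

```text
time_s: 0.93
eef_pos: [0.248, -0.3594, 0.2609]
eef_rot: [-0.0, 0.999, -0.05, -0.0]
wrist_force: [0.0, -0.8, 0.7]
opening: 0.003
grasp_force: 0.0
```

servo_tool --steps '[{"dx": 0.12, "dy": 0.2, "dz": 0, "wx": 0, "wy": 0, "wz": 0}, {"dx": 0.24, "dy": 0.4, "dz": 0, "wx": 0, "wy": 0, "wz": 0}, {"dx": 0.36, "dy": 0.6, "dz": 0, "wx": 0, "wy": 0, "wz": 0}, {"dx": 0.48, "dy": 0.8, "dz": 0, "wx": 0, "wy": 0, "wz": 0}, {"dx": 0.6, "dy": 1.0, "dz": 0, "wx": 0, "wy": 0, "wz": 0}]'

```text
time_s: 1.35
eef_pos: [0.3079, -0.2594, 0.261]
eef_rot: [-0.0, 0.999, -0.05, -0.0]
wrist_force: [1.6, 0.6, 0.9]
opening: 0.003
grasp_force: 0.0
```

servo_tool --steps '[{"dx": 0.12, "dy": 0.2, "dz": 0, "wx": 0, "wy": 0, "wz": 0}, {"dx": 0.24, "dy": 0.4, "dz": 0, "wx": 0, "wy": 0, "wz": 0}, {"dx": 0.36, "dy": 0.6, "dz": 0, "wx": 0, "wy": 0, "wz": 0}, {"dx": 0.48, "dy": 0.8, "dz": 0, "wx": 0, "wy": 0, "wz": 0}, {"dx": 0.6, "dy": 1.0, "dz": 0, "wx": 0, "wy": 0, "wz": 0}]'

```text
time_s: 1.77
eef_pos: [0.3678, -0.1594, 0.261]
eef_rot: [-0.0, 0.999, -0.05, -0.0]
wrist_force: [0.4, -1.0, -0.3]
opening: -0.003
grasp_force: 0.0
```

servo_tool --steps '[{"dx": 0.12, "dy": 0.2, "dz": 0, "wx": 0, "wy": 0, "wz": 0}, {"dx": 0.24, "dy": 0.4, "dz": 0, "wx": 0, "wy": 0, "wz": 0}, {"dx": 0.36, "dy": 0.6, "dz": 0, "wx": 0, "wy": 0, "wz": 0}, {"dx": 0.48, "dy": 0.8, "dz": 0, "wx": 0, "wy": 0, "wz": 0}, {"dx": 0.6, "dy": 1.0, "dz": 0, "wx": 0, "wy": 0, "wz": 0}]'

```text
time_s: 2.18
eef_pos: [0.4278, -0.0594, 0.261]
eef_rot: [-0.0, 0.999, -0.05, -0.0]
wrist_force: [0.6, -1.3, -0.2]
opening: -0.005
grasp_force: 0.0
```

servo_tool --steps '[{"dx": 0.14, "dy": 0.17, "dz": 0, "wx": 0, "wy": 0, "wz": 0}, {"dx": 0.28, "dy": 0.34, "dz": -0.2, "wx": 0, "wy": 0, "wz": 0}, {"dx": 0.42, "dy": 0.52, "dz": -0.5, "wx": 0, "wy": 0, "wz": 0}, {"dx": 0.575, "dy": 0.695, "dz": -0.8, "wx": 0, "wy": 0, "wz": 0}, {"dx": 0.575, "dy": 0.695, "dz": -1, "wx": 0, "wy": 0, "wz": 0}]'

```text
time_s: 2.6
eef_pos: [0.4855, 0.0116, 0.1586]
eef_rot: [-0.001, 0.999, -0.049, -0.001]
wrist_force: [-1.1, -0.4, -0.0]
opening: 0.002
grasp_force: 0.0
```

servo_tool --steps '[{"dx": 0, "dy": 0, "dz": -0.2, "wx": 0, "wy": 0, "wz": 0}, {"dx": 0, "dy": 0, "dz": -0.4, "wx": 0, "wy": 0, "wz": 0}, {"dx": 0, "dy": 0, "dz": -0.5, "wx": 0, "wy": 0, "wz": 0}, {"dx": 0, "dy": 0, "dz": -0.6, "wx": 0, "wy": 0, "wz": 0}, {"dx": 0, "dy": 0, "dz": -0.6, "wx": 0, "wy": 0, "wz": 0}]'

```text
time_s: 3.02
eef_pos: [0.4839, 0.009, 0.0996]
eef_rot: [-0.0, 0.999, -0.05, -0.002]
wrist_force: [-0.7, -0.8, 0.3]
opening: -0.001
grasp_force: 0.0
```

```bash
python3 - <<'E'
from h import *
o=ctrl.get_obs(); print(o['eef_pos'],o['wrist_force'])
t=cam('top');s=cam('scene');w=cam('wrist')
im=np.zeros((600,800,3),np.uint8)
im[:300,:400]=cv2.resize(t['frame'][180:255,210:310],(400,300)); im[:300,400:]=cv2.resize(s['frame'][180:255,240:340],(400,300))
im[300:,:400]=cv2.resize(w['frame'],(400,300))
cv2.imwrite('pics/p1.png',im[:,:,::-1])
E
```

```text
[0.48388435 0.00899918 0.09959569] [-0.66420319 -0.78219203  0.25587849]
```

View pics/p1.png

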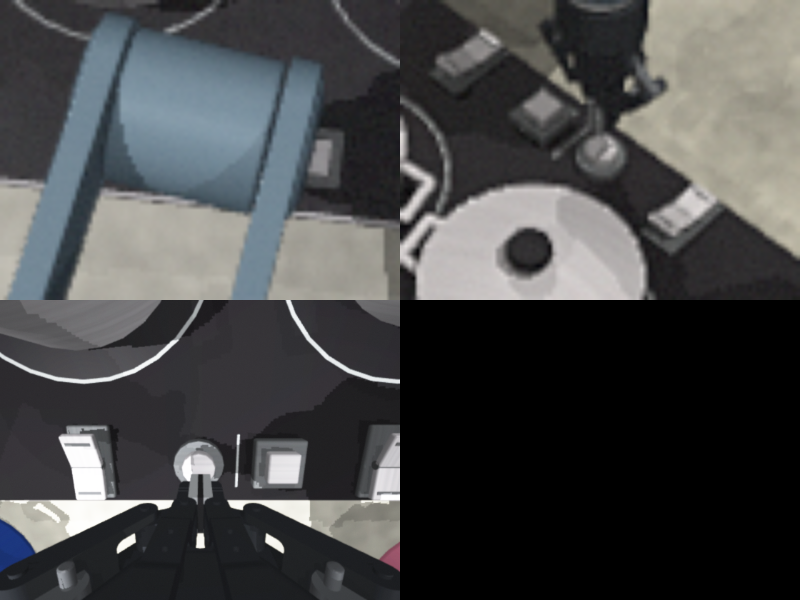

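The fingertips sit just above the round key (wrist tile, about (200,465)), and the arm clears the pot and the other keys. Pressing now.

servo_tool --steps '[{"dx": 0, "dy": 0.01, "dz": -0.1, "wx": 0, "wy": 0, "wz": 0}, {"dx": 0, "dy": 0.01, "dz": -0.2, "wx": 0, "wy": 0, "wz": 0}, {"dx": 0, "dy": 0.01, "dz": -0.25, "wx": 0, "wy": 0, "wz": 0}, {"dx": 0, "dy": 0.01, "dz": -0.285, "wx": 0, "wy": 0, "wz": 0}, {"dx": 0, "dy": 0.01, "dz": -0.285, "wx": 0, "wy": 0, "wz": 0}]'

```text
time_s: 3.58
eef_pos: [0.4848, 0.0099, 0.0722]
eef_rot: [-0.0, 0.999, -0.05, -0.0]
wrist_force: [-1.8, 0.7, 3.3]
opening: 0.001
grasp_force: 2.1
```

servo_tool --steps '[{"dx": 0, "dy": 0, "dz": -0.015, "wx": 0, "wy": 0, "wz": 0}, {"dx": 0, "dy": 0, "dz": -0.025, "wx": 0, "wy": 0, "wz": 0}, {"dx": 0, "dy": 0, "dz": -0.025, "wx": 0, "wy": 0, "wz": 0}, {"dx": 0, "dy": 0, "dz": -0.025, "wx": 0, "wy": 0, "wz": 0}, {"dx": 0, "dy": 0, "dz": -0.025, "wx": 0, "wy": 0, "wz": 0}]'

```text
time_s: 4.0
eef_pos: [0.4849, 0.0099, 0.071]
eef_rot: [0.0, 0.999, -0.05, -0.0]
wrist_force: [-5.4, 1.3, 9.4]
opening: 0.003
grasp_force: 4.7
```

The key is bottomed (9.4 N at z = 71 mm). Lifting and moving over to the left rocker's far end.

servo_tool --steps '[{"dx": 0, "dy": 0, "dz": 0.2, "wx": 0, "wy": 0, "wz": 0}, {"dx": 0, "dy": 0, "dz": 0.4, "wx": 0, "wy": 0, "wz": 0}, {"dx": 0.1, "dy": 0.3, "dz": 0.5, "wx": 0, "wy": 0, "wz": 0}, {"dx": 0.25, "dy": 0.6, "dz": 0.5, "wx": 0, "wy": 0, "wz": 0}, {"dx": 0.34, "dy": 0.93, "dz": 0.5, "wx": 0, "wy": 0, "wz": 0}]'

```text
time_s: 4.42
eef_pos: [0.5212, 0.1031, 0.1218]
eef_rot: [0.0, 0.999, -0.051, 0.002]
wrist_force: [0.4, -0.7, 0.7]
opening: 0.001
grasp_force: 0.0
```

servo_tool --steps '[{"dx": 0, "dy": 0, "dz": 0, "wx": 0, "wy": 0, "wz": 0}, {"dx": 0, "dy": 0, "dz": -0.1, "wx": 0, "wy": 0, "wz": 0}, {"dx": 0, "dy": 0, "dz": -0.2, "wx": 0, "wy": 0, "wz": 0}, {"dx": 0, "dy": 0, "dz": -0.2, "wx": 0, "wy": 0, "wz": 0}, {"dx": 0, "dy": 0, "dz": -0.2, "wx": 0, "wy": 0, "wz": 0}]'

```text
time_s: 4.83
eef_pos: [0.5177, 0.1019, 0.0987]
eef_rot: [0.0, 0.999, -0.051, -0.002]
wrist_force: [-0.7, -0.2, 0.2]
opening: -0.003
grasp_force: 0.0
```

```bash
python3 - <<'E'
from h import *
o=ctrl.get_obs(); print(o['eef_pos'],o['wrist_force'])
s=cam('scene');w=cam('wrist')
im=np.zeros((400,800,3),np.uint8)
im[:300,:400]=cv2.resize(w['frame'],(400,300)); im[:300,400:]=cv2.resize(s['frame'][180:255,240:340],(400,300))
cv2.imwrite('pics/p2.png',im[:,:,::-1])
E
```

```text
[0.51769328 0.1019166  0.09865044] [-0.74556309 -0.17994003  0.2094856 ]
```

View pics/p2.png

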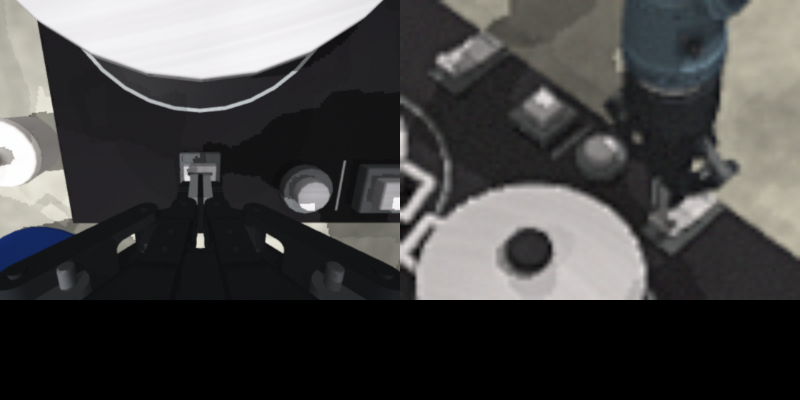

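Tips are over the far end of the left rocker (wrist tile (203,170)), clear of the lid. Pressing down.

servo_tool --steps '[{"dx": 0, "dy": 0, "dz": -0.15, "wx": 0, "wy": 0, "wz": 0}, {"dx": 0, "dy": 0, "dz": -0.2, "wx": 0, "wy": 0, "wz": 0}, {"dx": 0, "dy": 0, "dz": -0.25, "wx": 0, "wy": 0, "wz": 0}, {"dx": 0, "dy": 0, "dz": -0.29, "wx": 0, "wy": 0, "wz": 0}, {"dx": 0, "dy": 0, "dz": -0.29, "wx": 0, "wy": 0, "wz": 0}]'

```text
time_s: 5.35
eef_pos: [0.5196, 0.1025, 0.0713]
eef_rot: [0.0, 0.999, -0.05, 0.0]
wrist_force: [1.7, -1.0, 2.5]
opening: -0.002
grasp_force: 0.6
```

servo_tool --steps '[{"dx": 0, "dy": 0, "dz": -0.01, "wx": 0, "wy": 0, "wz": 0}, {"dx": 0, "dy": 0, "dz": -0.01, "wx": 0, "wy": 0, "wz": 0}, {"dx": 0, "dy": 0, "dz": -0.02, "wx": 0, "wy": 0, "wz": 0}, {"dx": 0, "dy": 0, "dz": -0.02, "wx": 0, "wy": 0, "wz": 0}, {"dx": 0, "dy": 0, "dz": -0.02, "wx": 0, "wy": 0, "wz": 0}]'

```text
time_s: 5.77
eef_pos: [0.5194, 0.1028, 0.07]
eef_rot: [0.0, 0.999, -0.05, 0.0]
wrist_force: [-0.7, -1.5, 7.6]
opening: 0.003
grasp_force: 3.4
```

servo_tool --steps '[{"dx": 0, "dy": 0, "dz": -0.02, "wx": 0, "wy": 0, "wz": 0}, {"dx": 0, "dy": 0, "dz": -0.03, "wx": 0, "wy": 0, "wz": 0}, {"dx": 0, "dy": 0, "dz": -0.03, "wx": 0, "wy": 0, "wz": 0}, {"dx": 0, "dy": 0, "dz": -0.03, "wx": 0, "wy": 0, "wz": 0}, {"dx": 0, "dy": 0, "dz": -0.03, "wx": 0, "wy": 0, "wz": 0}]'

```text
time_s: 6.18
eef_pos: [0.5196, 0.1028, 0.0697]
eef_rot: [0.0, 0.999, -0.049, 0.0]
wrist_force: [-11.5, -2.9, 32.2]
opening: -0.003
grasp_force: 15.8
```

Rocker is hard against its stop (32 N at z = 69.7 mm). Lifting, then checking it from above on the way to the timer.

servo_tool --steps '[{"dx": 0, "dy": 0, "dz": 0.2, "wx": 0, "wy": 0, "wz": 0}, {"dx": 0, "dy": 0, "dz": 0.5, "wx": 0, "wy": 0, "wz": 0}, {"dx": -0.1, "dy": 0, "dz": 0.8, "wx": 0, "wy": 0, "wz": 0}, {"dx": -0.2, "dy": -0.3, "dz": 1, "wx": 0, "wy": 0, "wz": 0}, {"dx": -0.2, "dy": -0.6, "dz": 1, "wx": 0, "wy": 0, "wz": 0}]'

```text
time_s: 6.6
eef_pos: [0.4996, 0.0437, 0.1703]
eef_rot: [-0.0, 0.999, -0.048, 0.002]
wrist_force: [0.6, -0.2, 1.2]
opening: -0.001
grasp_force: 0.0
```

servo_tool --steps '[{"dx": 0, "dy": -0.2, "dz": 0, "wx": 0, "wy": 0, "wz": 0}, {"dx": 0, "dy": -0.4, "dz": 0, "wx": 0, "wy": 0, "wz": 0}, {"dx": 0, "dy": -0.6, "dz": 0, "wx": 0, "wy": 0, "wz": 0}, {"dx": 0, "dy": -0.8, "dz": 0, "wx": 0, "wy": 0, "wz": 0}, {"dx": 0, "dy": -1, "dz": 0, "wx": 0, "wy": 0, "wz": 0}]'

```text
time_s: 7.02
eef_pos: [0.4981, -0.0575, 0.1657]
eef_rot: [-0.001, 0.999, -0.05, -0.001]
wrist_force: [0.0, 0.2, 0.3]
opening: -0.001
grasp_force: 0.0
```

servo_tool --steps '[{"dx": 0, "dy": -0.2, "dz": 0, "wx": 0, "wy": 0, "wz": 0}, {"dx": 0, "dy": -0.4, "dz": 0, "wx": 0, "wy": 0, "wz": 0}, {"dx": 0, "dy": -0.6, "dz": 0, "wx": 0, "wy": 0, "wz": 0}, {"dx": 0, "dy": -0.8, "dz": 0, "wx": 0, "wy": 0, "wz": 0}, {"dx": 0, "dy": -1, "dz": 0, "wx": 0, "wy": 0, "wz": 0}]'

```text
time_s: 7.43
eef_pos: [0.4982, -0.1573, 0.1656]
eef_rot: [-0.001, 0.999, -0.05, -0.001]
wrist_force: [0.7, -0.2, -0.1]
opening: 0.005
grasp_force: 0.0
```

servo_tool --steps '[{"dx": 0, "dy": -0.2, "dz": 0, "wx": 0, "wy": 0, "wz": 0}, {"dx": 0, "dy": -0.4, "dz": 0, "wx": 0, "wy": 0, "wz": 0}, {"dx": 0, "dy": -0.6, "dz": 0, "wx": 0, "wy": 0, "wz": 0}, {"dx": -0.1, "dy": -0.8, "dz": 0, "wx": 0, "wy": 0, "wz": 0}, {"dx": -0.2, "dy": -1, "dz": 0, "wx": 0, "wy": 0, "wz": 0}]'

```text
time_s: 7.85
eef_pos: [0.4783, -0.2571, 0.1655]
eef_rot: [-0.001, 0.999, -0.049, -0.001]
wrist_force: [0.1, 0.4, -0.1]
opening: 0.002
grasp_force: 0.0
```

servo_tool --steps '[{"dx": 0, "dy": -0.2, "dz": 0, "wx": 0, "wy": 0, "wz": 0}, {"dx": 0, "dy": -0.4, "dz": 0, "wx": 0, "wy": 0, "wz": 0}, {"dx": 0, "dy": -0.7, "dz": 0, "wx": 0, "wy": 0, "wz": 0}, {"dx": 0, "dy": -1, "dz": -0.2, "wx": 0, "wy": 0, "wz": 0}, {"dx": 0, "dy": -1, "dz": -0.4, "wx": 0, "wy": 0, "wz": 0}]'

```text
time_s: 8.27
eef_pos: [0.4793, -0.3625, 0.1271]
eef_rot: [0.002, 0.999, -0.051, 0.001]
wrist_force: [-1.2, -0.2, -0.1]
opening: -0.003
grasp_force: 0.0
```

```bash
python3 - <<'E'
from h import *
o=ctrl.get_obs(); print(o['eef_pos'],o['wrist_force'])
t=cam('top');s=cam('scene');w=cam('wrist')
im=np.zeros((600,800,3),np.uint8)
im[:300,:400]=cv2.resize(t['frame'][180:255,210:310],(400,300)); im[:300,400:]=cv2.resize(s['frame'][180:255,240:340],(400,300))
im[300:,:400]=cv2.resize(w['frame'],(400,300)); im[300:,400:]=cv2.resize(s['frame'][90:240,140:340],(400,300))
cv2.imwrite('pics/p3.png',im[:,:,::-1])
E
```

```text
[ 0.47934512 -0.36253765  0.12711517] [-1.23850286 -0.15638388 -0.14131979]
```

View pics/p3.png

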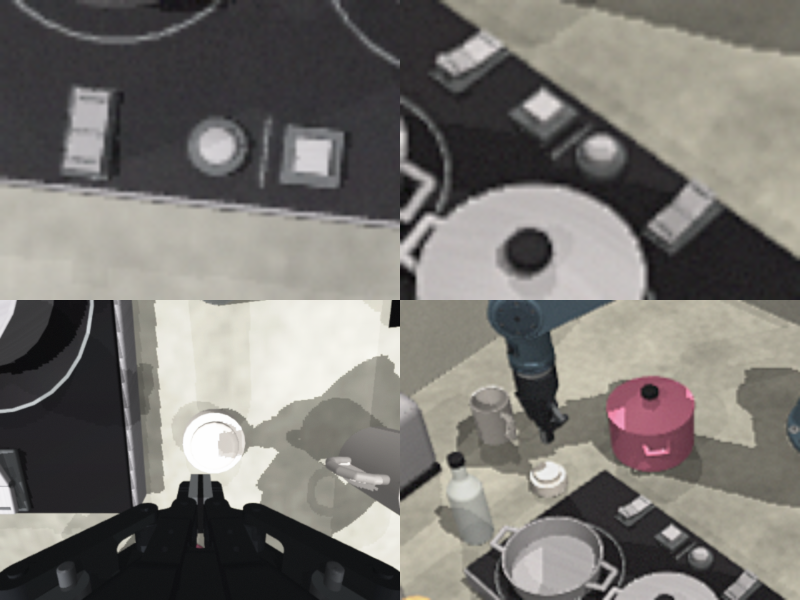

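Left rocker now lies with its far half down (top tile (92,110)), and the keys are back up. The timer is slightly right of the tips in the wrist tile (214,441). I'll centre and re-measure.

servo_tool --steps '[{"dx": 0, "dy": -0.05, "dz": -0.1, "wx": 0, "wy": 0, "wz": 0}, {"dx": 0, "dy": -0.12, "dz": -0.3, "wx": 0, "wy": 0, "wz": 0}, {"dx": 0, "dy": -0.12, "dz": -0.5, "wx": 0, "wy": 0, "wz": 0}, {"dx": 0, "dy": -0.12, "dz": -0.5, "wx": 0, "wy": 0, "wz": 0}, {"dx": 0, "dy": -0.12, "dz": -0.5, "wx": 0, "wy": 0, "wz": 0}]'

```text
time_s: 8.83
eef_pos: [0.4789, -0.368, 0.0759]
eef_rot: [-0.001, 0.999, -0.049, -0.001]
wrist_force: [-0.5, 0.2, 0.3]
opening: -0.001
grasp_force: 0.0
```

```bash
python3 - <<'E'
from h import *
w=cam('wrist'); o=ctrl.get_obs(); print(o['eef_pos'],o['wrist_force'])
h=cv2.cvtColor(w['frame'],cv2.COLOR_RGB2GRAY); cv2.imwrite('pics/p4.png',w['frame'][:,:,::-1])
print('proj tcp',proj(w,o['eef_pos']),'cap pred',proj(w,[.478,-.368,.044]))
for u in ((280,200),(300,200)): print(ray(w,*u,.044))
E
```

```text
[ 0.47961331 -0.36880446  0.07714211] [ 0.39094545 -0.02380252  0.64173915]
proj tcp (np.float64(286.1302647043446), np.float64(258.41628729893546)) cap pred (np.float64(284.17093330594014), np.float64(237.9123071612126))
[ 0.50180482 -0.36782582  0.044     ]
[ 0.50065288 -0.37949307  0.044     ]
```

View pics/p4.png

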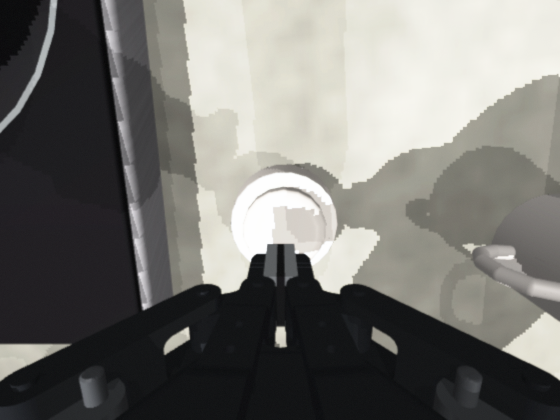

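The cap spans columns 245–327 and its top edge is at row 187, so its centre is about (286,229), roughly (0.484, -0.371). I'll shift 4 mm forward and press.

servo_tool --steps '[{"dx": 0.04, "dy": -0.02, "dz": -0.1, "wx": 0, "wy": 0, "wz": 0}, {"dx": 0.04, "dy": -0.02, "dz": -0.25, "wx": 0, "wy": 0, "wz": 0}, {"dx": 0.04, "dy": -0.02, "dz": -0.32, "wx": 0, "wy": 0, "wz": 0}, {"dx": 0.04, "dy": -0.02, "dz": -0.37, "wx": 0, "wy": 0, "wz": 0}, {"dx": 0.04, "dy": -0.02, "dz": -0.38, "wx": 0, "wy": 0, "wz": 0}]'

```text
time_s: 9.3
eef_pos: [0.4835, -0.3711, 0.0382]
eef_rot: [-0.0, 0.999, -0.05, 0.0]
wrist_force: [-0.8, 1.8, 4.9]
opening: 0.003
grasp_force: 1.9
```

servo_tool --steps '[{"dx": 0, "dy": 0, "dz": -0.01, "wx": 0, "wy": 0, "wz": 0}, {"dx": 0, "dy": 0, "dz": -0.02, "wx": 0, "wy": 0, "wz": 0}, {"dx": 0, "dy": 0, "dz": -0.02, "wx": 0, "wy": 0, "wz": 0}, {"dx": 0, "dy": 0, "dz": -0.02, "wx": 0, "wy": 0, "wz": 0}, {"dx": 0, "dy": 0, "dz": -0.02, "wx": 0, "wy": 0, "wz": 0}]'

```text
time_s: 9.72
eef_pos: [0.4835, -0.3712, 0.038]
eef_rot: [0.0, 0.999, -0.05, 0.0]
wrist_force: [-2.2, 4.3, 9.7]
opening: 0.008
grasp_force: 4.6
```

Cap is fully down (9.7 N, z = 38 mm). Lifting straight up and clear.

servo_tool --steps '[{"dx": 0, "dy": 0, "dz": 0.1, "wx": 0, "wy": 0, "wz": 0}, {"dx": 0, "dy": 0, "dz": 0.3, "wx": 0, "wy": 0, "wz": 0}, {"dx": 0, "dy": 0, "dz": 0.6, "wx": 0, "wy": 0, "wz": 0}, {"dx": 0, "dy": 0, "dz": 0.9, "wx": 0, "wy": 0, "wz": 0}, {"dx": 0, "dy": 0, "dz": 1, "wx": 0, "wy": 0, "wz": 0}]'

```text
time_s: 10.13
eef_pos: [0.485, -0.3733, 0.142]
eef_rot: [0.003, 0.999, -0.05, 0.003]
wrist_force: [1.4, -0.5, 1.6]
opening: 0.0
grasp_force: 0.0
```

servo_tool --steps '[{"dx": 0, "dy": 0, "dz": 0.2, "wx": 0, "wy": 0, "wz": 0}, {"dx": 0, "dy": 0, "dz": 0.4, "wx": 0, "wy": 0, "wz": 0}, {"dx": 0, "dy": 0, "dz": 0.5, "wx": 0, "wy": 0, "wz": 0}, {"dx": 0, "dy": 0, "dz": 0.5, "wx": 0, "wy": 0, "wz": 0}, {"dx": 0, "dy": 0, "dz": 0.5, "wx": 0, "wy": 0, "wz": 0}]'

```text
time_s: 10.55
eef_pos: [0.4832, -0.3713, 0.1863]
eef_rot: [0.0, 0.999, -0.05, 0.0]
wrist_force: [-0.7, 0.6, -0.6]
opening: 0.001
grasp_force: 0.0
```

```bash
python3 - <<'E'
from h import *
s=cam('scene'); save(s,'pics/p5.png')
E
```

```text
(no output)
```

View pics/p5.png

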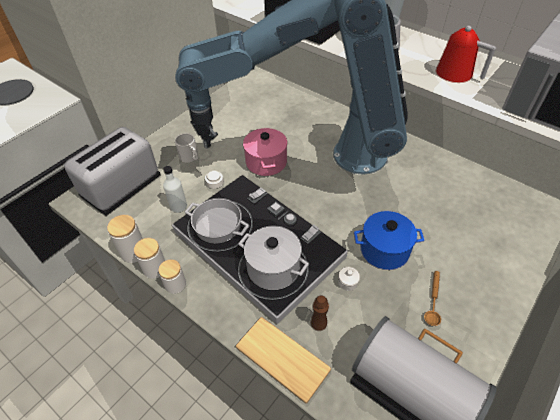

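Everything stands where it was (timer (214,178), pot (272,250)), and the arm is clear of it all.

```bash
python3 -c "
from bench import workorder
print(workorder.hand_in())"
```

```text
the job is handed in; nothing more can be done
None
```

I pressed and released the power key, tipped the left rocker (the covered pot's zone) fully on, then pressed and released the timer cap; the job was handed in at about 10.6 s with nothing visibly moved, and no verdict was returned.

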